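# Top up the glass box and snap its lid shut

## Robot

A 7-joint arm with a two-finger parallel gripper is mounted at the origin on the work surface. World frame = base frame: x ahead of the robot, y to its left, z up, the work surface at z = 0. Lengths are in m, angles in rad, forces in N, time in s.
With the tool pointing down it reaches from about 0.35 to 0.9 m from the base axis. Payload 19.9 kg.
Tool frame: the origin (TCP) lies midway between the tips of the shut fingers; the grasp point (between the pads) lies 19 mm behind it; z points along the fingers, y is the line along which they close (so a half turn about z gives the same grasp; the last joint's range is limited). The gripper opens to 85 mm and grips with 20 to 120 N. Pads are 22 mm wide; open, the fingers measure 114 mm over their backs; the gripper's body (76 mm by 85 mm) begins 54 mm behind the grasp point. The pads swing forward as they close: fully open they stand 13 mm farther back than shut.
Start: joints at [1.25, 0.417, -0.01, 1.614, 0.005, 1.111, -0.053], TCP at [0.173, -0.601, 0.231] pointing down, gripper open.
Joint ranges: [-2.81, 2.81], [-0.39, 2.02], [-1.27, 1.25], [0.06, 2.57], [-1.19, 4.33], [0.19, 2], [-2.82, 2.82]. Speed limits (rad/s): [1.89, 1.89, 2.39, 2.39, 3.01, 3.01, 3.01].

## Interface

Orientations are given as a unit quaternion [x, y, z, w].
In Python, from workcell import * gives the robot as it stands. Calls block until the motion is done:
- move_ptp(position, orientation): joint-space move of the TCP to a pose.
- move_straight(position, vel=0.15, rot=None, threshold=None): straight line of the TCP; rot=None keeps the orientation; vel is the mean speed in m/s. With threshold (N) it stops when the force on the tool has changed by that much, and returns True; else False.
- movej(angles): joint-space move.
- open_jaws() and close_gripper(): open the fingers fully, or close them until they stop; the grip force is fixed at half the most.
- pause(seconds).
- solve_ik(position, orientation): joint angles nearest the present ones, or None.
- read_state(): the state.
- capture(name): name is "scene" or "top" or "wrist"; returns a dict with "color" (420x560x3 uint8, blue, green, red), "mtx" (3x3 intrinsics, pixels), "distortion" ([k1, k2, p1, p2, k3] as OpenCV has them; the pictures are not rectified), "rvec" (rotation vector, rad) and "tvec" (3), from world to camera coordinates, as OpenCV has them; the wrist camera has in their place "T_tool_cam" (4x4, takes a point from camera to tool coordinates, whose origin is the TCP and whose axes are the flange's). Camera axes: x right, y down, z forward; pixel columns grow to the right and rows downward; lengths in m; the calibration is good to about 2 mm. A picture is of the moment at which its call begins: read the wrist's pose just before it. There is no depth.
A pose or a line that the arm cannot do raises PlanningError and nothing moves.
- hand_in(): hands the job in; it is judged then, once.
The state is a dict: "time": time; "joints": joint angles; "dq": joint speeds; "tau": joint torques, N m; "position": TCP position; "eef_rot": TCP orientation; "contact_force": force on the tool from outside, world axes, zero at the start; "ft_torque": the same for the moment, N m; "gripper_width": opening from 0.0 (shut) to 1.0 (fully open); "finger_force": force on a finger pad.
Only numpy, scipy, OpenCV 4.12 (cv2) and the standard library are available. Lean on these libraries where they do the work, as an engineer would, in place of code of your own. Each camera call takes 0.05 s, during which the arm holds its last target. There are 200 camera calls.

## Task

Flip open the spring-hinged lid of the glass box, stand a clean spare tumbler from the drying mat, mouth down like the others, in each cell that is empty, and flip the lid over again so that it snaps fully shut. Leave the glasses that are already in the box in their cells and the one left-over spare standing on the mat; set the glasses down rather than dropping them, handle the box and its lid gently without forcing them, and do not disturb the other things on the counter.

Things in the scene. Friction and masses are not known exactly. Their poses are not given: they have to be found in the camera images.
- glassbox: Steel glass box fixed to the counter, 112 mm deep (x), 410 mm long (y), top rim 104 mm high, walls 4 mm. Origin: centre of its underside; x to its back (hinge side, away from the robot but for its yaw), z up. Inside a grey rack (top 40 mm above the counter) forms a row of four square pockets 70 x 70 mm, 28 mm deep, 92 mm apart along y. Two pockets, any two, hold a glass; two are empty.
- cell0 (a point): Centre of the floor of the pocket at the -y end of the glass box (12 mm above the counter); axes as the glass box. The end walls are 63 mm from the centres of the end pockets, the long walls 52 mm.
- cell1 (a point): Centre of the floor of the second pocket from the -y end.
- cell2 (a point): Centre of the floor of the third pocket from the -y end.
- cell3 (a point): Centre of the floor of the pocket at the +y end.
- lid (a joint): Lid angle, rad: 0 = shut (level, starts here), 1.75 = open stop (10 degrees beyond upright, leaning away from the front). Over-centre sprung, damped hinge: below a snap point a little over half way (roughly 0.9 to 1.1, it varies) the lid pulls itself shut, beyond it it springs open, within about a second. Starting it takes about 5 N at the lip either way. Seen through from above: clear panel.
- lid_hinge (a point): Middle of the lid's hinge line, on the back edge of the glass box, 108 mm above the counter and 60 mm behind the box's centre. Axes turn with the lid: y along the hinge, -x from the hinge to the lip, z out of the lid's upper face.
- lid_lip (a point): Front tip of the lid's red finger lip, mid-length, 143 mm from the hinge line; axes as lid_hinge. The lip is 130 mm long (y), 7 mm thick and sticks out 27 mm in front of the clear lid panel (116 mm deep, 410 mm long, 5 mm thick) and of the box, free underneath down to the counter. Shut, the tip is 108 mm above the counter; open, about 249 mm.
- mat: Dark blue rubber drying mat fixed on the counter, 250 x 250 mm, 5 mm thick. Origin: centre of its underside. Three spare tumblers and a steel tin stand on it in a square of four places about 120 mm apart, in any order.
- kept0: Amber glass tumbler standing mouth down: a plain cylinder 62 mm across and 85 mm tall, closed flat top (its heavy base), about 0.2 kg. Origin: centre of its lower end (the mouth); z up. One of the two that stand in the glass box already, in any of its pockets; its top is 97 mm above the counter.
- kept1: Amber glass tumbler standing mouth down: a plain cylinder 62 mm across and 85 mm tall, closed flat top (its heavy base), about 0.2 kg. Origin: centre of its lower end (the mouth); z up. One of the two that stand in the glass box already, in any of its pockets; its top is 97 mm above the counter.
- spare0: Amber glass tumbler standing mouth down: a plain cylinder 62 mm across and 85 mm tall, closed flat top (its heavy base), about 0.2 kg. Origin: centre of its lower end (the mouth); z up. One of the three spares on the drying mat; its top is 90 mm above the counter.
- spare1: Amber glass tumbler standing mouth down: a plain cylinder 62 mm across and 85 mm tall, closed flat top (its heavy base), about 0.2 kg. Origin: centre of its lower end (the mouth); z up. One of the three spares on the drying mat; its top is 90 mm above the counter.
- spare2: Amber glass tumbler standing mouth down: a plain cylinder 62 mm across and 85 mm tall, closed flat top (its heavy base), about 0.2 kg. Origin: centre of its lower end (the mouth); z up. One of the three spares on the drying mat; its top is 90 mm above the counter.
- tin: Upturned metal shaker tin on the mat, not a glass: 74 mm across at the foot, 58 mm at the top, 115 mm tall (clearance for the fingers: treat as a 74 mm cylinder). Leave it. Origin: centre of its lower end.
- travelcup: Raspberry-red travel mug with black lid, 76 mm across, 198 mm tall, standing; bystander. Origin: centre of its underside.
- bottle: Amber liquor bottle, 94 mm across, 270 mm tall, standing; bystander. Origin: centre of its underside.
- foamcups: Stack of white foam cups, mouth down, 87 mm across, 168 mm tall; bystander. Origin: centre of its underside.
- spoon: Wooden spoon, 260 mm long, lying flat (under 30 mm high); bystander.
- jar: Glass jar with red lid, 84 mm across, 120 mm tall, standing; bystander. Origin: centre of its underside.

How it is judged:
By the outcome, as a careful person would: the job done as asked, in the order asked, and still so for the second after the job is handed in, with the robot touching nothing.
It also fails if it takes over 72 s, if anything falls off the work surface, if the arm or the gripper's body presses on something with over 40 N, if the wrist force passes 120 N, or if a joint passes its speed limit or range.

## Working session

There is one attempt and no reset: what is moved stays moved. The work goes in short steps, each a Python script; the robot and the scene stay as the last script left them, time stands still between calls to the robot, and variables do not carry over. Pictures are saved under pics/ and viewed, at most 10 in all, crops included, and the job is handed in when it is done.

```bash
ls; mkdir -p pics
python3 - <<'E'
from workcell import *
import cv2,numpy as np,pickle
d={}
for n in("scene","top"):
    c=capture(n); d[n]=c; cv2.imwrite(f"pics/{n}0.png",c["color"])
    print(n,c["mtx"].tolist(),c["distortion"],c["rvec"],c["tvec"])
    R=cv2.Rodrigues(np.array(c["rvec"],float))[0]; print(-R.T@np.array(c["tvec"]).ravel())
pickle.dump(d,open("d.pkl","wb"))
s=read_state();print(s)
E
```

```text
pics
scene [[514.1693170228564, 0.0, 289.29389033787794], [0.0, 514.1693170228564, 214.35112873846984], [0.0, 0.0, 1.0]] [-0.05115546  0.          0.          0.          0.        ] [ 1.41038085  2.14553049 -0.88597952] [ 0.12385544 -0.31771809  1.73498928]
[1.3824314  0.45807885 1.00275617]
top [[476.2581807875606, 0.0, 280.91026015618553], [0.0, 476.2581807875606, 204.23855597228513], [0.0, 0.0, 1.0]] [0.02067955 0.         0.         0.         0.        ] [ 2.13942728 -2.1698927   0.13236922] [0.07309113 0.57983393 1.36991654]
[0.40391657 0.06141533 1.43223622]
{'time': 0.1, 'joints': array([ 1.2495197 ,  0.41795335, -0.01031169,  1.61411342,  0.004689  ,
        1.11068521, -0.05299649]), 'dq': array([ 9.05396542e-04, -1.72981669e-03, -1.14480988e-03, -1.10651402e-03,
       -3.43571930e-04, -9.74389744e-05,  1.86868365e-03]), 'tau': array([ 1.83038806e-03, -8.65821075e+01,  6.80341814e-01, -4.35639274e+01,
        1.91801711e-02,  4.89396320e-03,  4.65803635e-05]), 'position': array([ 0.17250124, -0.60039869,  0.23069863]), 'eef_rot': array([ 9.90230401e-01,  1.39439706e-01, -1.15502567e-04, -5.55790281e-04]), 'contact_force': array([0.09117114, 0.76078171, 0.64211657]), 'ft_torque': array([-0.00920167,  0.00526495,  0.00525487]), 'finger_force': 0.0, 'gripper_width': 1.0088899229739678}
```

View pics/top0.png

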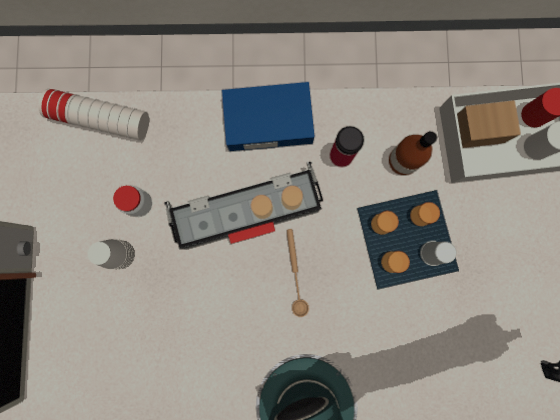

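View pics/scene0.png

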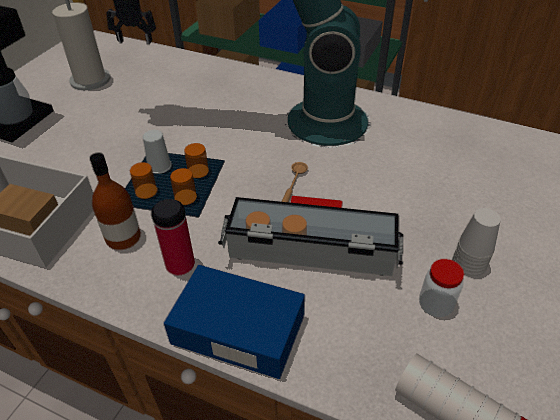

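The top view shows the box at about (248,208). Glasses stand in its right half at (262,205) and (292,197), so cell0 and cell1 are full and cell2 and cell3 (left) are empty. The lip is at (252,233). The spares are at (385,222), (425,213) and (396,262), the tin at (438,253), and the spoon at (293,270), close to the lip's right end.

```bash
cat > vis.py <<'E'
import cv2,numpy as np,pickle
from scipy.optimize import least_squares
def proj(c,P):
    return cv2.projectPoints(np.array(P,float).reshape(-1,3),np.array(c["rvec"],float),np.array(c["tvec"],float),c["mtx"],np.array(c["distortion"],float))[0].reshape(-1,2)
def unproj(c,uv,z):
    R=cv2.Rodrigues(np.array(c["rvec"],float))[0]; o=-R.T@np.array(c["tvec"],float).ravel()
    n=cv2.undistortPoints(np.array(uv,float).reshape(-1,1,2),c["mtx"],np.array(c["distortion"],float)).reshape(-1,2)
    d=np.c_[n,np.ones(len(n))]@R
    return (o+d*((z-o[2])/d[:,2])[:,None])
def amber(c):
    h=cv2.cvtColor(c["color"],cv2.COLOR_BGR2HSV)
    return cv2.inRange(h,(8,110,70),(22,255,255))
def circ(x,y,z,r=.031,n=40):
    t=np.linspace(0,2*np.pi,n,endpoint=False); return np.c_[x+r*np.cos(t),y+r*np.sin(t),0*t+z]
def hullc(c,x,y,z0,h=.085,r=.031):
    H=cv2.convexHull(proj(c,np.r_[circ(x,y,z0,r),circ(x,y,z0+h,r)]).astype(np.float32)); m=cv2.moments(H)
    return np.array([m["m10"],m["m01"]])/m["m00"],m["m00"],H
def fitglass(c,cen,z0,x0):
    return least_squares(lambda p:hullc(c,*p,z0)[0]-cen,x0).x
def boxpts(x,y,a,P):
    P=np.array(P,float); R=np.array([[np.cos(a),-np.sin(a)],[np.sin(a),np.cos(a)]])
    return np.c_[P[:,:2]@R.T+[x,y],P[:,2]]
E
python3 - <<'E'
from vis import *
d=pickle.load(open("d.pkl","rb")); c=d["top"]
n,l,s,ce=cv2.connectedComponentsWithStats(amber(c))
for i in range(1,n):
    if s[i,4]>150:
        x0=unproj(c,[ce[i]],.06)[0,:2]; x=fitglass(c,ce[i],.005,x0)
        print(ce[i].round(1),s[i],"mat glass at",x.round(4),"area model",round(hullc(c,*x,.005)[1]),"in box:",fitglass(c,ce[i],.012,x0).round(4))
h=cv2.cvtColor(c["color"],cv2.COLOR_BGR2HSV)
m=cv2.inRange(h,(0,150,90),(7,255,255))|cv2.inRange(h,(174,150,90),(180,255,255))
n,l,s,ce=cv2.connectedComponentsWithStats(m)
for i in range(1,n):
    if abs(ce[i]-[252,233]).max()<12 and s[i,4]>50:
        p=np.argwhere(l==i)[:,::-1]; w=unproj(c,p,.1115)[:,:2]
        r=cv2.minAreaRect(w.astype(np.float32)*1000); print("lip",r,w.mean(0))
v=cv2.resize(c["color"][150:300,150:350],None,fx=4,fy=4,interpolation=cv2.INTER_CUBIC)
cv2.imwrite("pics/crop1.png",v)
E
```

```text
[492.1 120.8] [ 465  101   55   40 1691] mat glass at [ 0.8197 -0.5656] area model 651 in box: [ 0.8176 -0.5624]
[415.  151.1] [402 135  30  32 572] mat glass at [ 0.7313 -0.3331] area model 557 in box: [ 0.7297 -0.3311]
[291.9 195.1] [283 186  19  20 278] mat glass at [0.6047 0.0325] area model 436 in box: [0.6036 0.0326]
[261.  204.6] [252 195  19  20 286] mat glass at [0.578  0.1227] area model 431 in box: [0.5771 0.1223]
[424.9 213.8] [411 202  29  24 542] mat glass at [ 0.5449 -0.3528] area model 551 in box: [ 0.5442 -0.3507]
[384.5 222.3] [371 211  28  24 491] mat glass at [ 0.5217 -0.2344] area model 500 in box: [ 0.5211 -0.2329]
[395.2 261.6] [381 251  29  22 510] mat glass at [ 0.4082 -0.2603] area model 518 in box: [ 0.4082 -0.2587]
lip ((494.3179016113281, 147.9632568359375), (26.765666961669922, 129.7967529296875), 15.185805320739746) [0.4945933  0.14781483]
```

View pics/crop1.png

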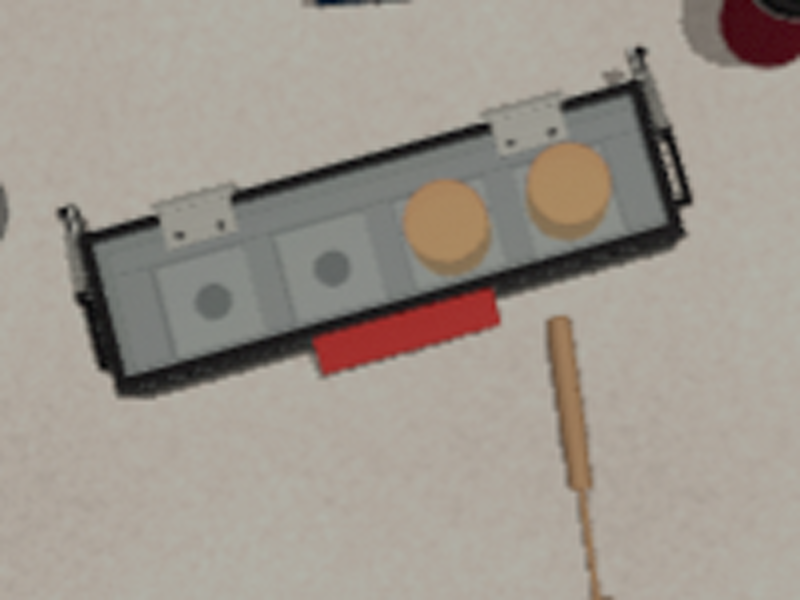

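The crop shows the lip rectangle, yaw about 15°. The pocket drain dots are at crop (213,300) and (332,268), which confirms cell3 and cell2 are empty. Next I'll cross-check with the scene camera and test IK.

```bash
cat > h.py <<'E'
from workcell import *
import numpy as np, cv2
from scipy.spatial.transform import Rotation as Ro
A=np.deg2rad(15.2); BOX=np.array([.5614,.1662,0]); ez=np.array([0,0,1.])
bx=np.array([np.cos(A),np.sin(A),0]); by=np.array([-np.sin(A),np.cos(A),0])
def B(x,y,z): return BOX+bx*x+by*y+ez*z
def quat(z,y):
    z=z/np.linalg.norm(z); y=y-z*(y@z); y/=np.linalg.norm(y)
    return Ro.from_matrix(np.c_[np.cross(y,z),y,z]).as_quat()
def down(phi): # closing axis at angle phi (world) from +x
    return quat(-ez,np.array([np.cos(phi),np.sin(phi),0]))
def tilt(t,s=1): # pointing along +bx, t below horizontal
    return quat(bx*np.cos(t)-ez*np.sin(t),s*by)
def st():
    s=read_state(); return round(s["time"],2),s["position"].round(4),s["contact_force"].round(1),round(s["gripper_width"],3)
E
python3 - <<'E'
from vis import *; from h import *
d=pickle.load(open("d.pkl","rb")); c=d["top"]; sc=d["scene"]
g=c["color"][150:300,150:350]
# dots: dark pixel centroid near guesses
for u,v in((203.2,225),(233,217)):
    u,v=int(u),int(v); w=cv2.cvtColor(c["color"],cv2.COLOR_BGR2GRAY)[v-8:v+9,u-8:u+9].astype(float)
    t=np.clip(np.median(w)-15-w,0,None); yy,xx=np.mgrid[v-8:v+9,u-8:u+9]
    p=[(t*xx).sum()/t.sum(),(t*yy).sum()/t.sum()]; q=unproj(c,[p],.012)[0]-BOX; print("dot",p,"box coords",q@bx,q@by)
for k,x in(("kept0",(.6036,.0326)),("kept1",(.5771,.1223))):
    q=np.r_[x,0]-BOX; print(k,q@bx,q@by)
n,l,s,ce=cv2.connectedComponentsWithStats(amber(sc))
for i in range(1,n):
    if s[i,4]>150: 
        x=fitglass(sc,ce[i],.005,unproj(sc,[ce[i]],.05)[0,:2]); print("scene",ce[i].round(),s[i,4],x.round(4),round(hullc(sc,*x,.005)[1]))
h=cv2.cvtColor(sc["color"],cv2.COLOR_BGR2HSV)
m=cv2.inRange(h,(0,150,60),(8,255,255))|cv2.inRange(h,(174,150,60),(180,255,255))
n,l,s,ce=cv2.connectedComponentsWithStats(m)
for i in range(1,n):
    if abs(ce[i]-[317,202]).max()<12 and s[i,4]>40: print("lip scene",s[i], "pred", proj(sc,[B(-.083,65e-3,.1115),B(-.083,-65e-3,.1115),B(-.056,65e-3,.1115),B(-.056,-65e-3,.1115)]).round(1).tolist())
for t in(25,35,45,55):
  for sg in(1,-1):
    print(t,sg,[None if (j:=solve_ik(B(x,0,z),tilt(np.deg2rad(t),sg))) is None else j.round(2).tolist() for x,z in((-.076,.077),(.0,.20))])
for ph in(35,-35,145,-145):
    print(ph,[None if (j:=solve_ik(p,down(A+np.pi/2+np.deg2rad(ph)))) is None else j.round(2).tolist() for p in(B(0,.046,.06),B(0,.138,.06),[.5217,-.2344,.052],[.4082,-.26,.052])])
E
```

```text
dot [np.float64(202.9305439330544), np.float64(224.86694560669457)] box coords -0.00018733507038750963 0.13759864922448703
dot [np.float64(232.65198983911938), np.float64(216.5774767146486)] box coords -0.0006948799075100676 0.04564659430827128
kept0 0.005695221800312029 -0.1399905870001453
kept1 0.0036406540208812725 -0.04648059421199601
scene [267.   5.] 178 [-0.6754 -0.5365] 317
scene [367.  11.] 502 [-0.7971 -0.1066] 329
scene [397.  19.] 356 [-0.7709  0.0397] 348
scene [194. 150.] 260 [ 0.3701 -0.2855] 680
scene [140. 170.] 279 [ 0.5111 -0.3827] 747
scene [295. 177.] 242 [0.3647 0.0386] 745
scene [188. 174.] 496 [ 0.4694 -0.2464] 746
scene [146. 190.] 266 [ 0.5779 -0.318 ] 806
scene [ 22. 202.] 1319 [ 0.7511 -0.6041] 888
scene [105. 197.] 527 [ 0.6433 -0.4045] 838
scene [185. 196.] 257 [ 0.5547 -0.2037] 812
scene [257. 218.] 268 [0.5538 0.0118] 863
scene [294. 224.] 381 [0.5344 0.1088] 878
lip scene [291 196  51  12 366] pred [[341.1, 199.8], [290.1, 194.7], [340.3, 207.1], [288.6, 202.0]]
25 1 [None, [0.57, 0.52, -1.08, 2.47, 2.69, 0.89, -0.92]]
25 -1 [None, [0.57, 0.52, -1.08,
[... 559 characters left out ...]
, 1.35], [0.18, 0.9, -1.09, 1.76, 0.91, 1.08, 1.21], [1.15, 0.87, -1.09, 1.85, 0.91, 1.03, 2.11], [1.36, 0.73, -1.09, 2.06, 0.86, 0.89, 2.22]]
-35 [[0.32, 0.85, -1.05, 1.81, 0.86, 1.03, 0.15], [0.1, 0.81, -0.95, 1.76, 0.78, 0.99, 0.06], [0.8, 0.62, -0.56, 1.86, 0.46, 0.79, 1.22], [0.95, 0.49, -0.54, 2.08, 0.4, 0.67, 1.38]]
145 [[0.03, 0.64, -0.6, 1.81, 0.47, 0.83, -2.72], [-0.83, 0.61, 0.35, 1.8, -0.29, 0.78, -2.25], [0.45, 0.56, -0.11, 1.87, 0.09, 0.72, -1.62], [0.58, 0.44, -0.09, 2.09, 0.07, 0.62, -1.47]]
-145 [[0.2, 0.74, -0.85, 1.81, 0.68, 0.92, -1.65], [-0.1, 0.68, -0.64, 1.77, 0.52, 0.86, -1.67], [0.65, 0.58, -0.36, 1.87, 0.29, 0.75, -0.56], [0.77, 0.46, -0.31, 2.08, 0.23, 0.64, -0.4]]
```

```bash
cat >> h.py <<'E'
T=np.deg2rad(55); QO=tilt(T)
def otcp(th,gap=0.):
    x=.06-.143*np.cos(th)-.0035*np.sin(th); z=.108+.143*np.sin(th)-.0035*np.cos(th)
    return B(x+.0036-gap*np.sin(T),0,z-.0243-gap*np.cos(T))
AX=bx*np.cos(T)-ez*np.sin(T)
E
python3 - <<'E'
from h import *
close_gripper()
p0=otcp(0,.008); pre=p0-.08*AX
try:
    move_ptp(pre+[0,0,.12],QO); print(st(),read_state()["joints"].round(2))
    move_straight(pre,vel=.2); print(st(),read_state()["joints"].round(2))
    print(move_straight(p0,vel=.12,threshold=8)); print(st(),read_state()["joints"].round(2))
except PlanningError as e: print("PE",e,st())
cv2.imwrite("pics/s1.png",capture("scene")["color"])
E
```

```text
(3.59, array([0.4345, 0.1312, 0.2612]), array([ 0.5, -0.5,  0.5]), 0.001) [-0.21 -0.22 -0.19  2.39  0.11  0.36  1.34]
PE the arm cannot follow that straight line within its joint ranges (3.59, array([0.4345, 0.1312, 0.2612]), array([ 0.5, -0.5,  0.5]), 0.001)
```

View pics/s1.png

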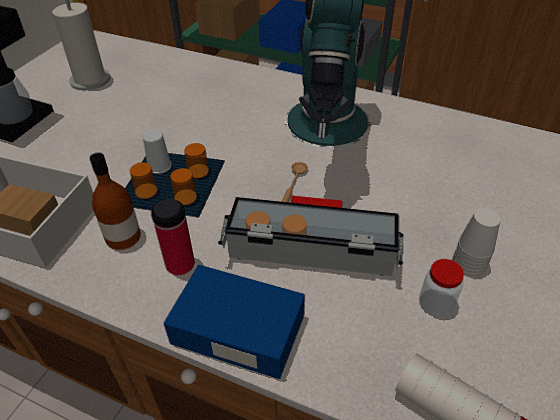

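The wrist came in above the lip's front, and the lid is untouched. In this posture the arm can't go lower, so I'll scan tilt and azimuth.

Run:
```python
from h import *
lo=np.array([-2.81,-.39,-1.27,.06,-1.19,.19,-2.82]);hi=np.array([2.81,2.02,1.25,2.57,4.33,2,2.82])
q0=read_state()["joints"]
for t in(50,55,60,65,70):
  for az in(-60,-40,-20,0,20,40,60):
    t_=np.deg2rad(t); a=np.deg2rad(az); hd=bx*np.cos(a)+by*np.sin(a)
    q=quat(hd*np.cos(t_)-ez*np.sin(t_),np.cross(ez,hd)); ax=hd*np.cos(t_)-ez*np.sin(t_)
    js=[solve_ik(p,q) for p in(B(-.086,0,.16)-.0*ax,B(-.083,0,.0756),B(-.06,0,.15),B(0,0,.2))]
    if any(j is None for j in js): continue
    js=np.array(js); print(t,az,"marg",np.minimum(js-lo,hi-js).min().round(2),"step",abs(np.diff(js,axis=0)).max(1).round(2),js[1].round(2))
```

```text
50 -60 marg 0.14 step [0.2  0.18 0.17] [ 0.01  0.7  -0.93  2.17  1.41  1.28 -1.05]
50 -40 marg 0.08 step [0.4  0.25 0.21] [-0.03  0.55 -0.8   2.33  1.61  0.99 -0.93]
50 -20 marg 0.14 step [0.4  0.69 0.39] [ 0.35  0.64 -1.08  2.43  1.94  0.96 -0.73]
50 0 marg 0.02 step [0.41 0.31 0.57] [ 0.56  0.61 -1.08  2.48  2.26  0.67 -0.56]
50 60 marg 0.0 step [0.72 0.54 0.18] [ 0.2   0.48 -0.19  2.21 -1.18  0.65 -2.32]
55 -60 marg 0.04 step [0.31 0.21 0.18] [ 0.05  0.66 -0.92  2.17  1.34  1.18 -0.96]
55 -40 marg 0.13 step [0.4  0.28 0.24] [-0.02  0.5  -0.75  2.3   1.5   0.86 -0.8 ]
55 -20 marg 0.13 step [0.91 0.72 0.4 ] [-0.73  0.34  0.18  2.42  1.94  0.32 -0.97]
55 0 marg 0.0 step [0.61 0.53 1.1 ] [ 0.56  0.56 -1.08  2.43  2.04  0.56 -0.38]
55 40 marg 0.0 step [4.21 1.45 0.27] [ 0.92  0.75 -1.2   2.31  1.17  0.22  1.4 ]
55 60 marg 0.0 step [5.21 5.24 5.32] [ 0.87  0.75 -1.08  2.18  0.16  0.37  2.73]
60 -60 marg 0.08 step [0.27 0.19 0.19] [ 0.1   0.62 -0.92  2.15  1.26  1.08 -0.86]
60 -40 marg 0.3 step [0.29 0.29 0.22] [ 0.03  0.47 -0.75  2.27  1.37  0.78 -0.65]
60 -20 marg 0.19 step [0.64 0.8  
[... 828 characters left out ...]
 0.31  0.4  -0.54  2.25 -0.43  0.26  2.77]
65 60 marg 0.01 step [0.24 0.24 0.36] [ 0.59  0.54 -0.84  2.15 -0.02  0.43  2.77]
70 -60 marg 0.37 step [0.25 0.23 0.18] [ 0.16  0.55 -0.87  2.12  1.05  0.91 -0.62]
70 -40 marg 0.37 step [0.25 0.25 0.18] [ 0.01  0.42 -0.61  2.2   1.    0.63 -0.25]
70 -20 marg 0.16 step [0.46 0.41 0.18] [-0.29  0.33 -0.19  2.26  0.77  0.35  0.32]
70 0 marg 0.02 step [0.22 0.21 0.18] [-0.27  0.31 -0.12  2.28  0.36  0.21  1.12]
70 20 marg 0.04 step [0.43 0.34 0.17] [-0.08  0.33 -0.23  2.27 -0.17  0.23  2.06]
70 40 marg 0.01 step [1.32 1.21 0.18] [ 0.56  0.51 -0.9   2.2   0.45  0.37  1.91]
70 60 marg 0.11 step [0.37 0.37 0.18] [ 0.44  0.49 -0.71  2.13 -0.01  0.47  2.71]
```

```bash
cat >> h.py <<'E'
T=np.deg2rad(50); az=np.deg2rad(-40); HD=bx*np.cos(az)+by*np.sin(az)
AX=HD*np.cos(T)-ez*np.sin(T); QO=quat(AX,np.cross(ez,HD))
def otcp(th,gap=0.):
    x=.06-.143*np.cos(th)-.0035*np.sin(th); z=.108+.143*np.sin(th)-.0035*np.cos(th)
    return B(x-.004-gap*.84,-.0156,z-.0255-gap*.54)
E
python3 - <<'E'
from h import *
p0=otcp(0,.008); pre=p0-.07*AX
try:
    move_ptp(pre+[0,0,.08],QO); print(st(),read_state()["joints"].round(2))
    move_straight(pre,vel=.2); print(st(),read_state()["joints"].round(2))
    print(move_straight(p0,vel=.12,threshold=8)); print(st(),read_state()["joints"].round(2))
except PlanningError as e: print("PE",e,st())
v=np.hstack([capture("scene")["color"][120:300,180:440],capture("top")["color"][150:330,160:420]])
cv2.imwrite("pics/s2.png",cv2.resize(v,None,fx=1.5,fy=1.5))
E
```

```text
(5.97, array([0.4342, 0.1452, 0.2083]), array([0.1, 0.3, 0.1]), 0.002) [-1.86  0.05  1.08  2.38  1.    0.74 -0.41]
(6.64, array([0.4345, 0.1451, 0.1288]), array([ 0.2,  0.2, -0.4]), 0.001) [-1.71  0.41  1.03  2.43  0.96  0.36 -0.53]
False
(7.54, array([0.4751, 0.1269, 0.0751]), array([0.6, 0.6, 0.6]), 0.003) [-1.45  0.59  0.87  2.4   1.43  0.19 -0.99]
```

View pics/s2.png

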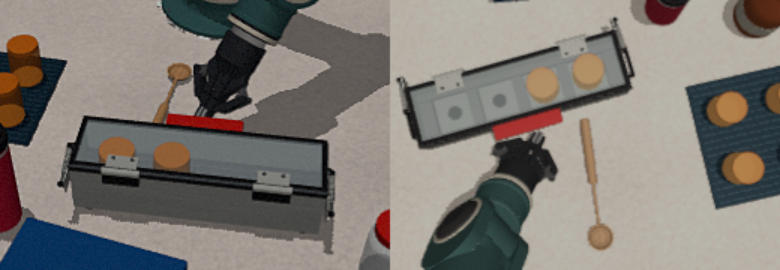

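The closed fingertips sit just in front of and under the red lip, at (535,130) in the right half. Clear of the spoon. Now lift the lid.

Run:
```python
from h import *
try:
    for th in (0.,.25,.5,.75,1.0,1.2):
        r=move_straight(otcp(th),vel=.12,threshold=30); print(th,r,st(),read_state()["joints"].round(2))
        if r: break
except PlanningError as e: print("PE",e,st())
cv2.imwrite("pics/s3.png",cv2.resize(capture("scene")["color"][60:320,130:450],None,fx=1.5,fy=1.5))
```

```text
0.0 False (7.89, array([0.4816, 0.1288, 0.0793]), array([-0.4, -0.6, -0.7]), 0.001) [-1.42  0.57  0.86  2.39  1.37  0.21 -0.92]
0.25 False (8.34, array([0.4839, 0.1292, 0.1141]), array([-5.9,  0.5, -3.7]), 0.005) [-1.38  0.42  0.8   2.37  1.19  0.34 -0.66]
0.5 False (8.79, array([0.4958, 0.132 , 0.1476]), array([-8.2, -1.5, -0.7]), -0.001) [-1.35  0.32  0.76  2.33  1.08  0.44 -0.48]
0.75 False (9.24, array([0.5157, 0.1375, 0.1768]), array([-3. , -1.5, -0.2]), 0.001) [-1.31  0.27  0.73  2.27  0.99  0.5  -0.34]
1.0 False (9.69, array([0.5416, 0.1446, 0.2002]), array([-0.3,  0.3,  0.2]), 0.002) [-1.26  0.26  0.71  2.2   0.91  0.54 -0.21]
1.2 False (10.08, array([0.5657, 0.151 , 0.2138]), array([ 0. ,  0.3, -1.1]), -0.003) [-1.21  0.28  0.69  2.13  0.84  0.55 -0.12]
```

View pics/s3.png

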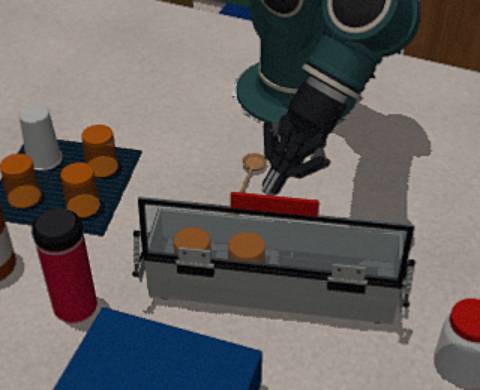

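Forces stayed at 8 N or below, and the lid is up with the lip at (275,203) in the picture, springing open. Next: hover over the first spare and refine with the wrist camera.

```bash
cat >> h.py <<'E'
from vis import *
QP=down(A+np.pi/2+np.deg2rad(-145))
def wrist():
    s=read_state(); c=dict(capture("wrist"))
    M=np.eye(4); M[:3,:3]=Ro.from_quat(s["eef_rot"]).as_matrix(); M[:3,3]=s["position"]
    W=np.linalg.inv(M@np.array(c["T_tool_cam"])); c["rvec"]=cv2.Rodrigues(W[:3,:3])[0]; c["tvec"]=W[:3,3]; return c
def refine(c,z0=.005):
    n,l,s,ce=cv2.connectedComponentsWithStats(amber(c)); out=[]
    for i in range(1,n):
        if s[i,4]>600:
            x=fitglass(c,ce[i],z0,unproj(c,[ce[i]],.05)[0,:2]); out.append((x.round(4),s[i,4],round(hullc(c,*x,z0)[1]),s[i,:4].tolist()))
    return out
E
python3 - <<'E'
from h import *
p=read_state()["position"]
move_straight(p-.06*AX+[0,0,.03],vel=.25)
open_jaws()
move_ptp([.5217,-.2344,.20],QP); print(st(),read_state()["joints"].round(2))
c=wrist(); cv2.imwrite("pics/w1.png",c["color"])
for r in refine(c): print(r)
print(np.array(c["T_tool_cam"]).round(3).tolist())
t=capture("top"); cv2.imwrite("pics/t1.png",t["color"])
E
```

```text
(12.94, array([ 0.522 , -0.2332,  0.1999]), array([0.3, 0.3, 0.3]), 0.998) [-0.38  0.54  1.01  1.8  -0.52  1.09  0.13]
(array([ 0.4594, -0.0041]), np.int32(1201), 12779, [0, 0, 40, 59])
(array([ 0.7149, -0.3168]), np.int32(6828), 10099, [494, 58, 66, 138])
(array([ 0.5223, -0.2345]), np.int32(5586), 5682, [241, 158, 79, 92])
(array([ 0.5426, -0.3372]), np.int32(4032), 6362, [337, 232, 88, 99])
(array([ 0.4124, -0.2614]), np.int32(5570), 6213, [167, 246, 76, 101])
[[-0.0, -0.961, -0.276, 0.07], [1.0, -0.0, -0.001, 0.0], [0.001, -0.276, 0.961, -0.142], [0.0, 0.0, 0.0, 1.0]]
```

View pics/w1.png

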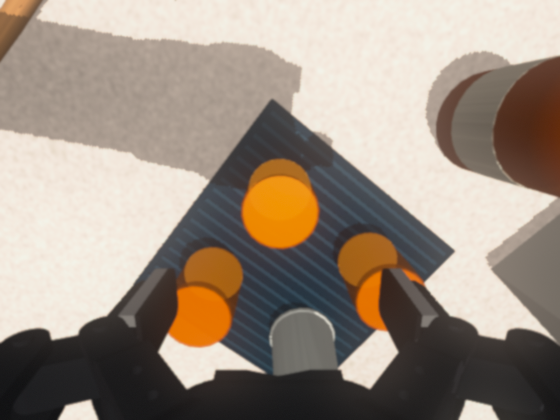

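The wrist view has the target spare at (280,212). The fit gives (0.5223, -0.2345), which agrees with the top camera. Grasp and carry to cell3.

```bash
cat >> h.py <<'E'
ZG=.046
def pick(x,y):
    move_straight([x,y,ZG],vel=.2,threshold=10); close_gripper(); s=read_state()
    print("grip",st(),round(s["finger_force"],1)); move_straight([x,y,.2],vel=.2)
E
python3 - <<'E'
from h import *
pick(.5223,-.2345)
m=B(0,.138,.2); move_straight(m,vel=.33); print(st())
print("box err",(read_state()["position"]-BOX)@np.c_[bx,by])
c=wrist(); cv2.imwrite("pics/w2.png",c["color"])
import pickle; pickle.dump(c,open("w2.pkl","wb"))
E
```

```text
grip (14.31, array([ 0.5229, -0.2345,  0.0472]), array([-2.3,  2.7, 12.8]), 0.712) 62.3
(17.04, array([0.5255, 0.2978, 0.2002]), array([-0.1,  0.1, -2.7]), 0.715)
box err [-1.32960934e-04  1.36455764e-01]
```

View pics/w2.png

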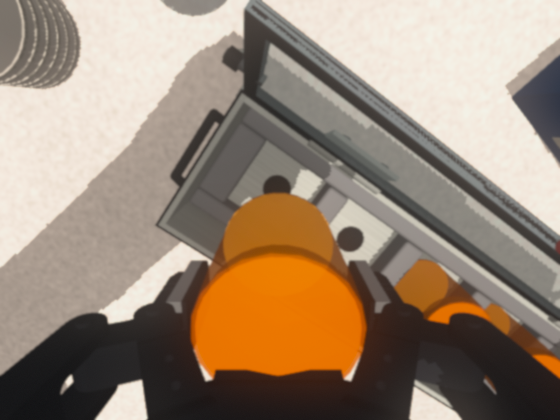

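The wrist view shows the lid fully open. The glass is held, with the cell3 dot at (277,187) and the cell2 dot at (350,240) still visible, so I can check the box position from them.

Run:
```python
from h import *
c=pickle.load(open("w2.pkl","rb")); g=cv2.cvtColor(c["color"],cv2.COLOR_BGR2GRAY)
n,l,s,ce=cv2.connectedComponentsWithStats(((g<70)*255).astype(np.uint8)); p=l[240,350]
print("cell2 blob",s[p],ce[p]); q=unproj(c,[ce[p]],.012)[0]-BOX; print(q@bx*1e3,q@by*1e3)
print("pred dots",proj(c,[B(0,.138,.012),B(0,.046,.012)]).round(1).tolist())
for i in range(1,n):
    if s[i,4]>20 and abs(ce[i]-[277,185]).max()<25: print(s[i],ce[i])
```

```text
cell2 blob [338 229  24  21 392] [349.71938776 238.83928571]
-1.1424572094803391 46.19944901568685
pred dots [[277.0, 187.8], [350.6, 238.1]]
[264 176  26  18 364] [276.30494505 184.79945055]
```

```bash
cat >> h.py <<'E'
def place(y):
    move_straight(B(0,y,.105),vel=.2); pause(.15); q=read_state()["position"]-BOX; print("above",(q@bx*1e3).round(1),(q@by*1e3).round(1))
    r=move_straight(B(0,y,.0515),vel=.06,threshold=5); print("down",r,st())
    return read_state()["position"][2]<.058
E
python3 - <<'E'
from h import *
if place(.138):
    open_jaws(); print(st()); move_straight(B(0,.138,.2),vel=.22)
    move_ptp([.4082,-.2603,.20],QP); print(st(),read_state()["joints"].round(2))
    c=wrist(); cv2.imwrite("pics/w3.png",c["color"])
    for r in refine(c): print(r)
    cv2.imwrite("pics/t2.png",capture("top")["color"])
E
```

```text
above 0.8 138.0
down True (18.66, array([0.5246, 0.2994, 0.0541]), array([-2.6,  1.5,  8.4]), 0.713)
(19.03, array([0.5243, 0.2989, 0.0538]), array([ 0.2,  0.2, -0.7]), 1.002)
(21.91, array([ 0.4088, -0.2597,  0.1999]), array([ 0.1, -0.4, -0.6]), 1.001) [-0.47  0.41  1.2   2.01 -0.46  1.02  0.26]
(array([ 0.6416, -0.2856]), np.int32(1505), 12516, [527, 0, 33, 69])
(array([ 0.5434, -0.3517]), np.int32(7870), 8215, [412, 141, 122, 88])
(array([ 0.4088, -0.2603]), np.int32(5579), 5676, [240, 158, 79, 91])
```

Touchdown was at z = 0.054, exactly the floor height. Second spare goes to cell2.

Run:
```python
from h import *
pick(.4086,-.2603)
move_straight(B(0,.046,.2),vel=.33); print(st())
if place(.046):
    open_jaws(); print(st()); move_straight(B(0,.046,.2),vel=.22)
    move_straight(B(-.05,.046,.34),vel=.3)
    print(st()); c=wrist(); v=np.hstack([capture("top")["color"][140:300,150:350],cv2.resize(c["color"],(213,160))])
    cv2.imwrite("pics/v4.png",cv2.resize(v,None,fx=1.9,fy=1.9))
    for ph in (0,90,180,-90,45,-45):
        for h in (.36,.22): print(ph,h,None if (j:=solve_ik(B(.12,0,h),down(A+np.deg2rad(ph)))) is None else j.round(2))
```

```text
grip (23.29, array([ 0.4092, -0.2604,  0.047 ]), array([-2.3,  3.3, 17.1]), 0.714) 61.3
(26.07, array([0.5492, 0.2093, 0.2001]), array([-0.5,  0.3, -2.3]), 0.715)
above 0.7 46.0
down True (27.63, array([0.5489, 0.2103, 0.0542]), array([-2.2,  0.9, 10.1]), 0.709)
(28.01, array([0.5483, 0.2103, 0.0537]), array([ 0.2, -0.2,  0. ]), 0.996)
(29.47, array([0.5007, 0.1977, 0.3396]), array([-0.4,  0.2, -0.7]), 1.0)
0 0.36 [-0.78  0.59  0.78  1.23 -0.41  1.48  0.21]
0 0.22 [-0.78  0.67  0.73  1.42 -0.46  1.22  0.26]
90 0.36 [-0.63  0.53  0.5   1.22 -0.25  1.45  1.68]
90 0.22 [-0.61  0.61  0.43  1.41 -0.26  1.18  1.69]
180 0.36 [-0.96  0.78  1.24  1.23 -0.73  1.59 -2.73]
180 0.22 [-0.99  0.92  1.24  1.42 -0.86  1.4  -2.62]
-90 0.36 [-0.94  0.75  1.19  1.23 -0.69  1.57 -1.18]
-90 0.22 [-0.95  0.84  1.11  1.42 -0.76  1.34 -1.12]
45 0.36 [-0.71  0.56  0.64  1.22 -0.32  1.46  0.94]
45 0.22 [-0.69  0.63  0.57  1.41 -0.35  1.2   0.97]
-45 0.36 [-0.87  0.66  0.97  1.23 -0.53  1.51 -0.49]
-45 0.22 [-0.87  0.74  0.91  1.42 -0.59  1.27 -0.43]
```

View pics/v4.png

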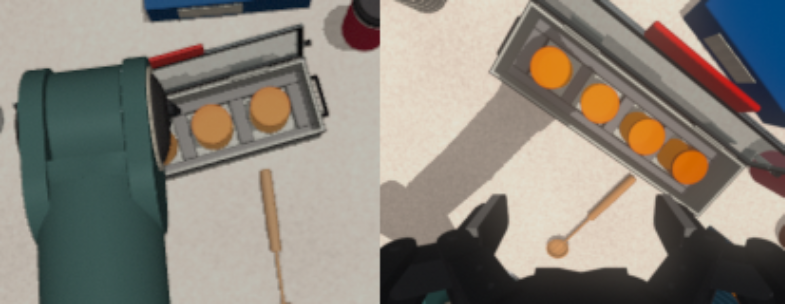

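All four glasses are in their cells: the wrist view shows tops at (550,67), (600,103), (645,135) and (690,167). Now push the lid over from behind.

Run:
```python
from h import *
def ct(th,r=.12): return B(.06-r*np.cos(th)+.0035*np.sin(th)+.011,0,.108+r*np.sin(th)+.0035*np.cos(th))
Q=down(A+np.pi/2) if False else down(A-np.pi/2)
try:
    close_gripper()
    move_straight(B(.125,0,.36),vel=.25,rot=Q); print(st(),read_state()["joints"].round(2))
    print(move_straight(B(.125,0,.226),vel=.2,threshold=8),st())
    for th in (1.75,1.5,1.25,1.0,.8,.65):
        r=move_straight(ct(th),vel=.12,threshold=30); print(th,r,st())
        if r: break
    p=read_state()["position"]
    move_straight(p+[0,0,.12],vel=.25); pause(.6)
    move_straight(B(-.14,.0,.32),vel=.3); print(st())
except PlanningError as e: print("PE",e,st())
c=wrist(); v=np.hstack([capture("scene")["color"][120:300,180:440],cv2.resize(c["color"],(240,180))])
cv2.imwrite("pics/v5.png",cv2.resize(v,None,fx=1.55,fy=1.55))
```

```text
(31.23, array([0.6815, 0.1989, 0.3599]), array([ 0.4, -0.2,  0.7]), -0.002) [-0.92  0.73  1.13  1.22 -0.65  1.56 -1.21]
False (32.05, array([0.6823, 0.1991, 0.2276]), array([-0.2,  0.4,  0.6]), 0.001)
1.75 False (32.44, array([0.6547, 0.1915, 0.2268]), array([ 4.6, -1.1,  3.1]), -0.0)
1.5 False (32.84, array([0.6259, 0.1838, 0.2284]), array([3.7, 0. , 3.2]), 0.002)
1.25 False (33.24, array([0.5972, 0.1761, 0.2231]), array([ 1.7, -0.3,  0.3]), 0.001)
1.0 False (33.64, array([0.5707, 0.169 , 0.2111]), array([-0.1,  0.2,  0.1]), 0.002)
0.8 False (33.99, array([0.5521, 0.1638, 0.1968]), array([ 0.6, -0.1,  0.5]), 0.001)
0.65 False (34.29, array([0.5401, 0.1605, 0.1837]), array([-0.1,  0.4, -0.1]), -0.001)
(36.77, array([0.4264, 0.1296, 0.3199]), array([ 0.4,  0.1, -0.2]), -0.001)
```

View pics/v5.png

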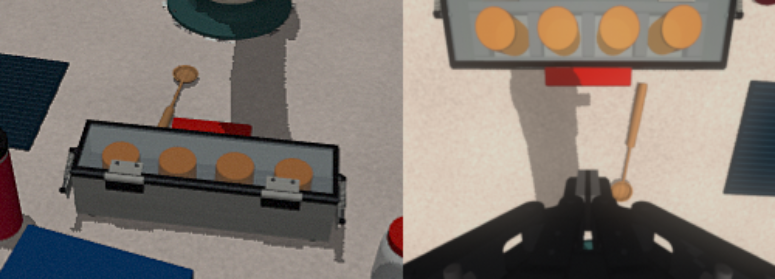

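The lid is down over four glasses, with the lip in front at (210,125). I'll compare the lip blob with the initial shut picture, and check the left-over spare too.

Run:
```python
from h import *
c=capture("scene"); h=cv2.cvtColor(c["color"],cv2.COLOR_BGR2HSV)
m=cv2.inRange(h,(0,150,60),(8,255,255))|cv2.inRange(h,(174,150,60),(180,255,255))
n,l,s,ce=cv2.connectedComponentsWithStats(m)
ok=False
for i in range(1,n):
    if abs(ce[i]-[317,202]).max()<12 and s[i,4]>40: print("lip",s[i]); ok=abs(s[i,:4]-[291,196,51,12]).max()<=1
t=capture("top"); n,l,s,ce=cv2.connectedComponentsWithStats(amber(t))
print([(ce[i].round(1).tolist(),int(s[i,4])) for i in range(1,n) if s[i,4]>150])
print(ok,st())
if ok: print(hand_in())
```

```text
lip [291 196  51  12 362]
[([491.9, 120.9], 1683), ([414.3, 151.3], 624), ([424.8, 213.8], 546), ([227.8, 211.8], 185), ([198.1, 222.6], 278), ([16.9, 275.3], 174)]
True (36.98, array([0.4265, 0.1293, 0.3199]), array([ 0.5, -0.2,  0.5]), -0.005)
the job is handed in; nothing more can be done
None
```

The job is handed in at 37 s: cell2 and cell3 each hold a clean spare, the left-over spare is still on the mat, and the lid is shut with its lip back where it started in the camera view.

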